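Shut and secure the mould drying box

ROBOT

A 6-joint arm with a two-finger parallel gripper is mounted at the origin on the work surface. World frame = base frame: x ahead of the robot, y to its left, z up, the work surface at z = 0. Lengths are in m, angles in rad, forces in N, time in s.
With the tool pointing down it reaches from about 0.325 to 0.875 m from the base axis. Payload 4.4 kg.
Tool frame: the origin (TCP) lies midway between the tips of the shut fingers; the grasp point (between the pads) lies 19 mm behind it (grip_point_offset is the distance from the TCP to the grasp point, in m); z points along the fingers, y is the line along which they close (so a half turn about z gives the same grasp; the last joint's range is limited). The gripper opens to 85 mm and grips with 20 to 120 N. Pads are 22 mm wide; open, the fingers measure 114 mm over their backs; the gripper's body (76 mm by 85 mm) begins 54 mm behind the grasp point. The pads swing forward as they close: fully open they stand 13 mm farther back than shut.
Start: joints at [1.056, 0.207, 1.542, -0, 1.393, -0.15], TCP at [0.205, 0.537, 0.231] pointing down, gripper open.
Joint ranges: [-2.73, 2.73], [-0.86, 2.22], [0.23, 2.46], [-1.11, 4.25], [0.08, 2.63], [-2.82, 2.82]. Speed limits (rad/s): [2.79, 2.79, 3.14, 3.14, 3.14, 3.14].

INTERFACE

Orientations are given as a 3x3 rotation matrix whose columns are the frame's x, y, z axes.
In Python, from rig import * gives the robot as it stands.
- The arm moves only by the tool step_arm, never from a script. Its argument "commands" is a list of rows, each a list of 7 numbers: the shift along the tool's x, y, z in m, then the turn, a rotation vector about the tool's x, y, z in degrees, then the finger opening in m, from 0 to 0.0854. A call has 1 to 20 rows; each row is the pose to reach, as a shift and turn from the pose commanded when the call began, along the tool's axes at that moment; what a row does not reach only later rows make up. A row lasts 1/12 s, in which the tool goes at most 41.7 mm and 7.16 degrees, less where a joint would pass 70% of its speed; a pose out of reach is approached as far as the arm can. A call with a gripper value outside its range is refused whole. The fingers move at their own pace and stop on an object; the grip force is fixed at half the most. Time passes only in rows, so rows that repeat a pose let the fingers close. It gives the time, the measured TCP pose, the force, the opening and the grip force at its end, in the units of the state.
- get_state(): the state, without advancing time (a new reading comes with each control period).
- camera(name): name is "side" or "top"; returns (picture, depth): 420x560x3 uint8, blue, green, red; 420x560 float32, m along the optical axis (not along the pixel's ray), 0 where there is no reading.
- camera_info(name): a dict with "mtx" (3x3 intrinsics, pixels), "pose" (4x4, takes a point from camera to world coordinates). Camera axes: x right, y up, looking along -z (the intrinsics and any distortion apply to the point x, -y, -z); pixel columns grow to the right and rows downward; lengths in m; the calibration is good to about 2 mm. A picture is of the moment at which its call begins. camera_info takes no time and is no camera call.
- finish_job(): hands the job in; it is judged then, once.
The state is a dict: "time": time; "joint_positions": joint angles; "qvel": joint speeds; "joint_efforts": joint torques, N m; "eef_pos": TCP position; "eef_rot": TCP orientation; "wrist_force": force on the tool from outside, world axes, zero at the start; "torque": the same for the moment, N m; "width": finger opening in m; "gripper_force": force on a finger pad.
Only numpy, scipy, OpenCV 4.12 (cv2) and the standard library are available. Lean on these libraries where they do the work, as an engineer would, in place of code of your own. Each camera call takes 0.05 s, during which the arm holds its last target. There are 200 camera calls.

TASK

With the fingertips, push the sliding cover of the blue drying box fully shut over the plaster mould, then push the red catch all the way round until it lies straight across behind the cover's orange end bar, so that the cover cannot slide back. Only push: do not pinch the catch, do not turn it inwards before the cover is shut, and leave the mould in the box, the spare mould, the jar and the cup where they are. Finish with the hand clear of everything.

Things in the scene. Friction and masses are not known exactly. Their poses are not given: they have to be found in the camera images.
- drybox: Blue open box fixed to the table, 216 (x) by 200 mm (y), a round mould inside. Origin: centre of its underside; z up; turned up to 25 deg. Two 16 mm wide aluminium rails at x = -100 and +100 mm, top 90 mm (outer lip 95 mm), run along y on top and on past the -y end to y = -265 mm, where posts and a 12 mm high foot bar carry them. Nothing else lies between the rails past the box.
- cover (a joint): How far the cover is open, m: 0 = fully shut (hard stop), 0.15 = wide open; starts at 0.09 to 0.15. Clear panel in an aluminium frame, 200 x 200 x 16 mm, top 106 mm above the table; slides on the rails along the box's y: shuts to +y, opens to -y. It takes about 3 N to slide, stays where it is left and cannot be lifted off.
- cover_end (a point): Centre of the outer (-y) upright face of the orange bar on the cover's trailing end, 90 mm above the table; moves with the cover. Bar 180 mm along x, 18 mm thick, 32 mm high (74 to 106 mm above the table), top flush with the cover. Pushed to the box's +y it shuts the cover; when shut this face lies at box y = -118 mm. Axes as the box.
- catch (a joint): Angle of the red catch, rad, counter-clockwise from above: 0 = bar points to the box's -y, beside the near rail, clear of the cover; 1.571 (hard stop) = points to the box's +x, across behind the shut cover; negative = swung out to -x. Range -0.6 to 1.571, starts at -0.5 to 0.2. Light friction (0.06 N m), stays where left. Above 0.35 it would block an open cover: a fault.
- catch_pivot (a point): On the catch's upright pivot axis, 106 mm above the table, at box x = -123, y = -130 mm. Steel pivot post 20 mm across, top 120 mm above the table, on a grey bracket 34 x 32 mm, top 90 mm. Axes turn with the catch: -y runs along the bar to its tip, +x is the way the bar swings as the angle grows.
- catch_tip (a point): Middle of the free end of the red catch bar, 75 mm from the pivot, 106 mm above the table. Bar 18 mm wide, 20 mm high (96 to 116 mm above the table), clear of the rail below. To turn it inwards, push the side face that looks along this point's -x, 9 mm from the bar's middle line. Axes as catch_pivot.
- mould_inside: Round cream plaster mould, 150 mm across, 40 mm high, lying in the box on its 8 mm floor (top 48 mm above the table). Origin: centre of its underside. Leave it alone.
- mould_spare: Round cream plaster mould, 150 mm across, 40 mm high, loose on the table on the far (+x) side of the box. Origin: centre of its underside. Leave it alone.
- jar: Closed jar, 76 mm across, 110 mm high, loose on the table near the box's +y end. Origin: centre of its underside. Leave it alone.
- cup: Blue cup, 72 mm across, 85 mm high, loose on the table beyond the far (+x) rail, where it runs past the box. Origin: centre of its underside. Leave it alone.

How it is judged:
By the outcome, as a careful person would: the job done as asked, in the order asked, and still so for the second after the job is handed in, with the robot touching nothing.
It also fails if it takes over 51 s, if anything falls off the work surface, if the arm or the gripper's body presses on something with over 40 N, if the wrist force passes 120 N, or if a joint passes its speed limit or range.

## Working session

There is one attempt and no reset: what is moved stays moved. The work goes in short steps, Python scripts to look and compute and a tool call to move; the robot and the scene stay as the last step left them, time stands still between calls to the robot, and variables do not carry over. Pictures are saved under pics/ and viewed, at most 10 in all, crops included, and the job is handed in when it is done.

Besides the shell and the picture viewer there is one more tool, called after "Call:" as a command line: name --pt "numbers of a row" for each row, then --argument value for the rest. step_arm: Moves the arm, as the interface text tells. Its arguments: {"type":"object","properties":{"commands":{"type":"array"}},"required":["commands"]}

```bash
mkdir -p pics
cat > h.py <<'E'
from rig import *
import numpy as np, cv2
def snap(n):
    p,d=camera(n); i=camera_info(n); return p,d,np.array(i["mtx"]),np.array(i["pose"])
def onplane(uv,K,T,z):
    uv=np.atleast_2d(uv).astype(float)
    r=np.c_[(uv[:,0]-K[0,2])/K[0,0],-(uv[:,1]-K[1,2])/K[1,1],-np.ones(len(uv))]@T[:3,:3].T
    return T[:3,3]+r*((z-T[2,3])/r[:,2])[:,None]
def cloud(d,K,T):
    v,u=np.mgrid[:d.shape[0],:d.shape[1]]
    P=np.stack([(u-K[0,2])/K[0,0]*d,-(v-K[1,2])/K[1,1]*d,-d],-1)
    return P@T[:3,:3].T+T[:3,3]
E
python3 - <<'E'
from h import *
for n in("top","side"):
    p,d,K,T=snap(n); cv2.imwrite(f"pics/{n}0.png",p); np.savez(f"{n}0.npz",p=p,d=d,K=K,T=T); print(n,T.round(3).tolist(),camera_info(n).keys())
E
```

```text
top [[-0.001, 0.997, -0.078, 0.479], [-1.0, -0.001, 0.003, 0.069], [0.003, 0.078, 0.997, 0.997], [0.0, 0.0, 0.0, 1.0]] dict_keys(['mtx', 'pose'])
side [[0.784, 0.452, -0.426, 0.212], [-0.621, 0.55, -0.559, -0.357], [-0.018, 0.702, 0.711, 0.647], [0.0, 0.0, 0.0, 1.0]] dict_keys(['mtx', 'pose'])
```

View pics/top0.png

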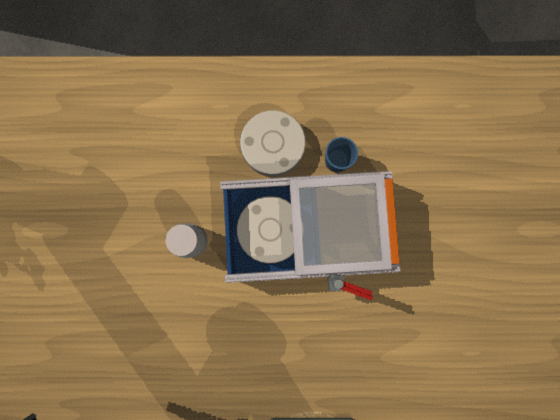

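View pics/side0.png

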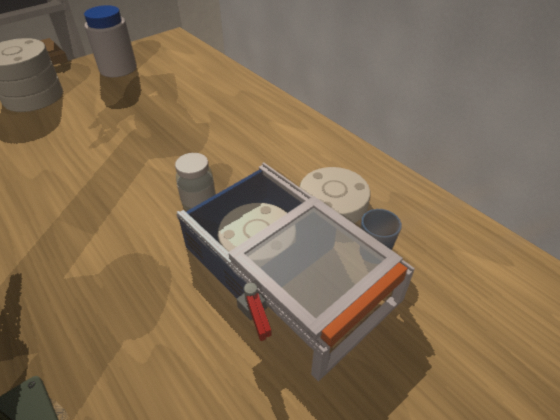

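The top view shows the box at about (310,228), with its +y end to the left. The orange bar is at (393,222), the red catch runs from its pivot at (338,284) to its tip at (371,295) swung outwards, and the cup is at (341,153). The side view agrees.

```bash
cat > meas.py <<'E'
from h import *
def measure():
    out={}
    p,d,K,T=snap("top")
    P=cloud(d,K,T); h=cv2.cvtColor(p,cv2.COLOR_BGR2HSV); H,S,V=[h[...,i].astype(int) for i in range(3)]
    ora=(H>=6)&(H<=12)&(S>200)&(V>120); red=((H<4)|(H>175))&(S>180)&(V>90)
    for nm,m,z in(("orange",ora,.106),("red",red,.116)):
        n,l,st,c=cv2.connectedComponentsWithStats(m.astype(np.uint8)); k=1+st[1:,4].argmax(); m=l==k
        v,u=np.nonzero(m); zz=P[m][:,2]
        q=onplane(np.c_[u,v],K,T,z)[:,:2].astype(np.float32)
        r=cv2.minAreaRect(q*1000); b=cv2.boxPoints(r)
        print(nm,len(u),"medz",np.median(zz).round(3),"rect",np.round(r[0],1),np.round(r[1],1),round(r[2],2),"corners",b.round(1).tolist())
    return p,d,K,T,P
if __name__=="__main__":
    p,d,K,T,P=measure()
    # rails/frame: points 0.085..0.112 high
    m=(P[...,2]>.082)&(P[...,2]<.115)&(P[...,0]>.3)&(abs(P[...,1])<.4)
    m=m.astype(np.uint8); n,l,st,c=cv2.connectedComponentsWithStats(m); k=1+st[1:,4].argmax()
    v,u=np.nonzero(l==k); print(st[k]); q=onplane(np.c_[u,v],K,T,.093)[:,:2].astype(np.float32)*1000
    r=cv2.minAreaRect(q); print(r,cv2.boxPoints(r).round(1).tolist())
    c=p[160:310,210:420]; cv2.imwrite("pics/crop.png",cv2.resize(c,None,fx=3.8,fy=3.8,interpolation=cv2.INTER_CUBIC))
E
python3 meas.py; python3 -c "
from rig import *
s=get_state();print(s['time'],s['eef_pos'],s['eef_rot'],s['wrist_force'])"
```

```text
orange 208 medz 0.107 rect [ 496.8 -167.5] [100.4  14.2] 3.79 corners [[446.20001220703125, -163.6999969482422], [447.20001220703125, -178.0], [547.2999877929688, -171.3000030517578], [546.4000244140625, -157.10000610351562]]
red 236 medz 0.115 rect [391.  -89.2] [63.6 17. ] 69.5 corners [[371.8999938964844, -116.0], [387.79998779296875, -121.9000015258789], [410.0, -62.400001525878906], [394.1000061035156, -56.400001525878906]]
[  220   172   180   124 12134]
((501.8643798828125, 6.7765960693359375), (260.2940673828125, 369.7963562011719), 3.4735145568847656) [[360.79998779296875, 183.39999389648438], [383.20001220703125, -185.6999969482422], [643.0, -169.89999389648438], [620.5999755859375, 199.1999969482422]]
0.15 [0.2043278  0.53684291 0.23036415] [[-9.34549866e-01  3.55831088e-01 -8.85897367e-04]
 [ 3.55832092e-01  9.34548564e-01 -1.58217322e-03]
 [ 2.64927695e-04 -1.79385048e-03 -9.99998356e-01]] [-0.89168848  0.3132743  -0.31309164]
```

View pics/crop.png

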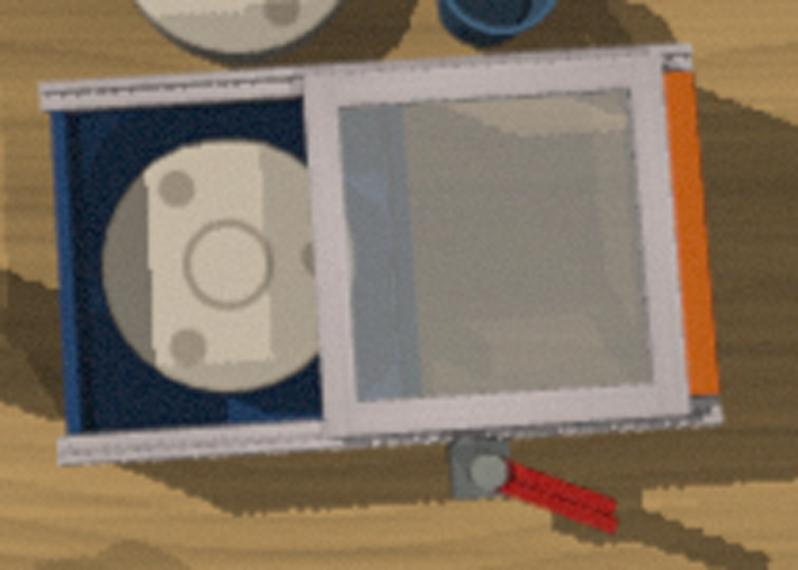

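```bash
sed -i 's/ora=.*; red=/ora=(H>=5)\&(H<=14)\&(S>200)\&(V>60); red=/' meas.py
cat > pose.py <<'E'
from h import *
z=np.load("top0.npz"); p,K,T=z["p"],z["K"],z["T"]
f=lambda x,y:(210+(x+.5)/3.8-.5,160+(y+.5)/3.8-.5)
L=lambda pts,zz:onplane([f(*a) for a in pts],K,T,zz)[:,:2]
print("pivot",L([(489,470)],.12))
r1=L([(40,84),(690,45)],.095); r2=L([(58,465),(722,423)],.095)
for r in(r1,r2): d=r[0]-r[1]; print(r.round(4).tolist(),np.linalg.norm(d),np.degrees(np.arctan2(-d[0],d[1])))
o=L([(693,72),(719,393),(666,72),(690,394)],.106); print("orange outer a,b; inner a,b",o.round(4).tolist())
c=(r1.sum(0)+r2.sum(0))/4
th=np.radians(3.6); R=np.array([[np.cos(th),-np.sin(th)],[np.sin(th),np.cos(th)]])
org=c-R@[0,-.0825]; print("origin from rails(ends 100..-265)",org)
piv=L([(489,470)],.12)[0]; print("origin from pivot",piv-R@[-.123,-.13])
print("cover face mid in box",(o[:2].mean(0)-org)@R)
E
python3 meas.py; python3 pose.py
```

```text
orange 564 medz 0.107 rect [ 535.9 -165.3] [175.9  14.5] 3.58 corners [[447.6000061035156, -163.60000610351562], [448.5, -178.0], [624.0999755859375, -167.0], [623.2000122070312, -152.60000610351562]]
red 235 medz 0.115 rect [390.6 -89.1] [63.6 17.2] 69.48 corners [[371.3999938964844, -115.80000305175781], [387.5, -121.80000305175781], [409.79998779296875, -62.29999923706055], [393.70001220703125, -56.29999923706055]]
[  220   172   180   125 12138]
((500.6992492675781, 6.7058868408203125), (262.6284484863281, 369.7964172363281), 3.4734947681427) [[358.3999938964844, 183.3000030517578], [380.79998779296875, -185.8000030517578], [643.0, -169.89999389648438], [620.5999755859375, 199.1999969482422]]
pivot [[ 0.40569415 -0.04937817]]
[[0.6194, 0.198], [0.6415, -0.1692]] 0.36779188249929023 3.438074230445579
[[0.4067, 0.1858], [0.4293, -0.1825]] 0.368969778396326 3.5189826666824158
orange outer a,b; inner a,b [[0.6243, -0.1676], [0.4463, -0.1781], [0.6243, -0.1525], [0.4457, -0.1622]]
origin from rails(ends 100..-265) [0.51903166 0.09038268]
origin from pivot [0.52028867 0.08808854]
cover face mid in box [-0.00033127 -0.26374125]
```

```bash
cat > go.py <<'E'
from h import *
from scipy.spatial.transform import Rotation as Ro
th=np.radians(3.5); Rb=np.array([[np.cos(th),-np.sin(th)],[np.sin(th),np.cos(th)]]); O=np.array([.5195,.0893])
def rel(bx,by,z,yaw_y_box):
    "shift+turn from current pose; target TCP in box xy, tool y axis at angle (deg) in box frame"
    s=get_state(); R=np.array(s["eef_rot"]); p=np.array(s["eef_pos"])
    a=np.radians(yaw_y_box)+th; y=np.array([np.cos(a),np.sin(a),0]); zt=np.array([0,0,-1.]); Rt=np.c_[np.cross(y,zt),y,zt]
    t=np.r_[O+Rb@[bx,by],z]
    print((R.T@(t-p)).round(4),np.degrees(Ro.from_matrix(R.T@Rt).as_rotvec()).round(1))
def where():
    s=get_state(); R=np.array(s["eef_rot"]); p=np.array(s["eef_pos"]); b=Rb.T@(p[:2]-O)
    print("t",round(s["time"],2),"box",b.round(4),"z",p[2].round(4),"yaw",np.degrees(np.arctan2(R[1,1],R[0,1])-th).round(1),"F",np.round(s["wrist_force"],1),"q",np.round(s["joint_positions"],2),"w",s["width"])
E
python3 -c "
from go import *
where(); rel(0,-.295,.20,0)"
```

```text
t 0.2 box [-0.2872  0.466 ] z 0.2305 yaw 65.7 F [ 0.8 -0.5 -0.3] q [ 1.06  0.21  1.54 -0.    1.39 -0.15] w 0.08511185106798454
[-0.5754 -0.5749  0.0313] [-0.1  0.  65.7]
```

Call:
step_arm --pt "-0.575 -0.575 0.03 0 0 65.7 0" --pt "-0.575 -0.575 0.03 0 0 65.7 0" --pt "-0.575 -0.575 0.03 0 0 65.7 0" --pt "-0.575 -0.575 0.03 0 0 65.7 0" --pt "-0.575 -0.575 0.03 0 0 65.7 0" --pt "-0.575 -0.575 0.03 0 0 65.7 0" --pt "-0.575 -0.575 0.03 0 0 65.7 0" --pt "-0.575 -0.575 0.03 0 0 65.7 0" --pt "-0.575 -0.575 0.03 0 0 65.7 0" --pt "-0.575 -0.575 0.03 0 0 65.7 0" --pt "-0.575 -0.575 0.03 0 0 65.7 0" --pt "-0.575 -0.575 0.03 0 0 65.7 0" --pt "-0.575 -0.575 0.03 0 0 65.7 0" --pt "-0.575 -0.575 0.03 0 0 65.7 0" --pt "-0.575 -0.575 0.03 0 0 65.7 0" --pt "-0.575 -0.575 0.03 0 0 65.7 0" --pt "-0.575 -0.575 0.03 0 0 65.7 0" --pt "-0.575 -0.575 0.03 0 0 65.7 0" --pt "-0.575 -0.575 0.03 0 0 65.7 0" --pt "-0.575 -0.575 0.03 0 0 65.7 0"

```text
time: 1.87
eef_pos: [0.5385, -0.2091, 0.2009]
eef_rot: [[-0.057, 0.998, 0.001], [0.998, 0.057, -0.002], [-0.002, 0.001, -1.0]]
wrist_force: [-0.5, 0.7, -0.2]
width: -0.0
gripper_force: 0.0
```

```bash
python3 -c "
from go import *
where(); rel(0,-.30,.083,0)"
```

```text
t 1.87 box [ 0.0007 -0.299 ] z 0.2009 yaw -0.2 F [-0.5  0.7 -0.2] q [-0.52  0.24  1.57 -0.    1.33 -0.58] w -2.340018582995135e-05
[-0.0007 -0.0008  0.1179] [ 0.   0.1 -0.2]
```

Call:
step_arm --pt "0 0 0.04 0 0 0 0" --pt "0 0 0.08 0 0 0 0" --pt "0 0 0.105 0 0 0 0" --pt "0 0 0.118 0 0 0 0" --pt "0 0 0.118 0 0 0 0" --pt "0.008 0 0.118 0 0 0 0" --pt "0.016 0 0.118 0 0 0 0" --pt "0.024 0 0.118 0 0 0 0" --pt "0.032 0 0.118 0 0 0 0" --pt "0.04 0 0.118 0 0 0 0" --pt "0.046 0 0.118 0 0 0 0" --pt "0.052 0 0.118 0 0 0 0" --pt "0.06 0 0.118 0 0 0 0" --pt "0.068 0 0.118 0 0 0 0" --pt "0.076 0 0.118 0 0 0 0" --pt "0.084 0 0.118 0 0 0 0" --pt "0.092 0 0.118 0 0 0 0" --pt "0.1 0 0.118 0 0 0 0"

```text
time: 3.37
eef_pos: [0.5313, -0.1039, 0.0832]
eef_rot: [[-0.06, 0.998, -0.0], [0.998, 0.06, 0.0], [0.0, -0.0, -1.0]]
wrist_force: [1.6, -3.6, 2.3]
width: 0.0004
gripper_force: 1.8
```

```bash
python3 -c "
from go import *
where(); rel(0,-.129,.083,0)
import meas; p=meas.measure()[0]; cv2.imwrite('pics/p1.png',p)"
```

```text
t 3.37 box [-0.     -0.1936] z 0.0832 yaw -0.0 F [ 1.6 -3.6  2.3] q [-0.35  0.31  1.75  0.    1.08 -0.41] w 0.0004095980189371926
[ 0.0646 -0.      0.0002] [-0. -0. -0.]
orange 249 medz 0.107 rect [567.6 -82.5] [99.7 14. ] 3.46 corners [[517.4000244140625, -78.5], [518.2000122070312, -92.4000015258789], [617.7000122070312, -86.4000015258789], [616.9000244140625, -72.5]]Traceback (most recent call last):
  File "<string>", line 4, in <module>
    import meas; p=meas.measure()[0]; cv2.imwrite('pics/p1.png',p)
                   ~~~~~~~~~~~~^^
  File "meas.py", line 8, in measure
    n,l,st,c=cv2.connectedComponentsWithStats(m.astype(np.uint8)); k=1+st[1:,4].argmax(); m=l==k
                                                                       ~~~~~~~~~~~~~~~^^
ValueError: attempt to get argmax of an empty sequence
```

Call:
step_arm --pt "0.008 0 0 0 0 0 0" --pt "0.016 0 0 0 0 0 0" --pt "0.024 0 0 0 0 0 0" --pt "0.032 0 0 0 0 0 0" --pt "0.04 0 0 0 0 0 0" --pt "0.046 0 0 0 0 0 0" --pt "0.051 0 0 0 0 0 0" --pt "0.055 0 0 0 0 0 0" --pt "0.058 0 0 0 0 0 0" --pt "0.06 0 0 0 0 0 0" --pt "0.061 0 0 0 0 0 0" --pt "0.062 0 0 0 0 0 0"

```text
time: 4.42
eef_pos: [0.5273, -0.0429, 0.0831]
eef_rot: [[-0.06, 0.998, -0.001], [0.998, 0.06, -0.0], [0.0, -0.001, -1.0]]
wrist_force: [-1.0, -2.5, -2.1]
width: -0.0001
gripper_force: 1.5
```

Call:
step_arm --pt "0.0005 0 0 0 0 0 0" --pt "0.001 0 0 0 0 0 0" --pt "0.0015 0 0 0 0 0 0" --pt "0.002 0 0 0 0 0 0"

```text
time: 4.75
eef_pos: [0.5274, -0.041, 0.0833]
eef_rot: [[-0.06, 0.998, -0.0], [0.998, 0.06, -0.0], [-0.0, -0.0, -1.0]]
wrist_force: [-1.1, -2.1, -2.3]
width: -0.0002
gripper_force: 1.5
```

Call:
step_arm --pt "0.0007 0 0 0 0 0 0" --pt "0.0014 0 0 0 0 0 0" --pt "0.002 0 0 0 0 0 0" --pt "0.002 0 0 0 0 0 0"

```text
time: 5.08
eef_pos: [0.5275, -0.0406, 0.0833]
eef_rot: [[-0.061, 0.998, 0.0], [0.998, 0.061, -0.003], [-0.003, -0.0, -1.0]]
wrist_force: [-1.5, -8.6, -2.5]
width: -0.0002
gripper_force: 4.1
```

Call:
step_arm --pt "0.0007 0 0 0 0 0 0" --pt "0.0014 0 0 0 0 0 0" --pt "0.002 0 0 0 0 0 0" --pt "0.002 0 0 0 0 0 0"

```text
time: 5.42
eef_pos: [0.5275, -0.0407, 0.0834]
eef_rot: [[-0.061, 0.998, 0.0], [0.998, 0.061, -0.007], [-0.007, -0.0, -1.0]]
wrist_force: [-1.7, -13.7, -4.6]
width: -0.0004
gripper_force: 6.9
```

```bash
python3 -c "
from go import *
where()"
```

```text
t 5.42 box [ 0.     -0.1302] z 0.0834 yaw -0.0 F [ -1.7 -13.7  -4.6] q [-0.24  0.28  1.78 -0.01  1.07 -0.29] w -0.0003525418762413349
```

Call:
step_arm --pt "-0.01 0 0 0 0 0 0" --pt "-0.025 0 0 0 0 0 0" --pt "-0.045 0 0 0 0 0 0" --pt "-0.045 0 -0.03 0 0 0 0" --pt "-0.045 0 -0.07 0 0 0 0" --pt "-0.045 0 -0.11 0 0 0 0" --pt "-0.045 0 -0.11 0 0 0 0"

```text
time: 6.0
eef_pos: [0.5367, -0.083, 0.2034]
eef_rot: [[-0.06, 0.998, 0.019], [0.998, 0.06, -0.003], [-0.005, 0.019, -1.0]]
wrist_force: [1.1, -0.7, 1.0]
width: -0.0
gripper_force: 0.0
```

```bash
cat >> go.py <<'E'
def catch_tcp(a,g,r=.058,P=(-.123,-.13)):
    a=np.radians(a); return np.array(P)+r*np.array([np.sin(a),-np.cos(a)])-(.021+g)*np.array([np.cos(a),np.sin(a)])
E
python3 -c "
from go import *
where()
import meas; p=meas.measure()[0]; cv2.imwrite('pics/p1.png',p)
t=catch_tcp(-24,.015); print(t); rel(*t,.19,-114)"
```

```text
t 6.0 box [ 0.0066 -0.173 ] z 0.2034 yaw -0.0 F [ 1.1 -0.7  1. ] q [-0.31  0.15  1.67  0.    1.31 -0.38] w -3.717384686987422e-05
orange 585 medz 0.107 rect [526.4 -21.8] [177.3  15.3] 3.48 corners [[437.5, -19.5], [438.3999938964844, -34.79999923706055], [615.2999877929688, -24.100000381469727], [614.4000244140625, -8.800000190734863]]
red 81 medz 0.115 rect [ 383.9 -108.3] [21.1 17.3] 76.01 corners [[373.0, -116.5], [389.70001220703125, -120.5999984741211], [394.79998779296875, -100.0999984741211], [378.1000061035156, -96.0]]
[-0.17947836 -0.16834312]
[ 0.0039 -0.1845  0.0074] [  0.7  -0.7 114. ]
```

View pics/p1.png

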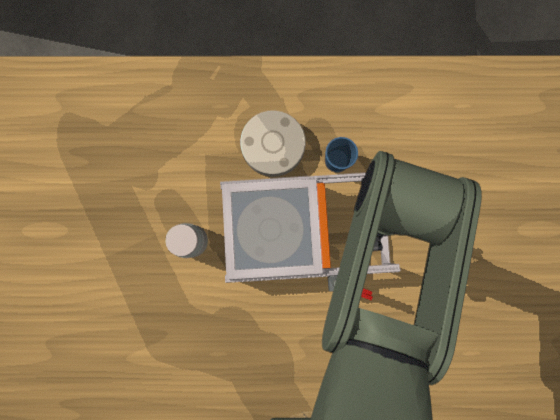

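The cover is shut, with the orange bar at (323,225) and its face at box y of about -119 mm. The catch tip is still at (367,294). I'll move to the catch's outer side next.

Call:
step_arm --pt "0.004 -0.02 0.0 0 0 7 0" --pt "0.004 -0.04 0.0 0 0 14 0" --pt "0.004 -0.06 0.0 0 0 21 0" --pt "0.004 -0.08 0.0 0 0 28 0" --pt "0.004 -0.1 0.0 0 0 35 0" --pt "0.004 -0.12 0.0 0 0 42 0" --pt "0.004 -0.14 0.0 0 0 49 0" --pt "0.004 -0.16 0.0 0 0 56 0" --pt "0.004 -0.17 0.0 0 0 63 0" --pt "0.004 -0.185 0.0 0 0 70 0" --pt "0.004 -0.185 0.007 0.7 -0.7 77 0" --pt "0.004 -0.185 0.007 0.7 -0.7 84 0" --pt "0.004 -0.185 0.007 0.7 -0.7 91 0" --pt "0.004 -0.185 0.007 0.7 -0.7 98 0" --pt "0.004 -0.185 0.007 0.7 -0.7 105 0" --pt "0.004 -0.185 0.007 0.7 -0.7 112 0" --pt "0.004 -0.185 0.007 0.7 -0.7 114 0" --pt "0.004 -0.185 0.007 0.7 -0.7 114 0"

```text
time: 7.55
eef_pos: [0.3451, -0.0882, 0.1857]
eef_rot: [[0.936, -0.351, -0.014], [-0.351, -0.936, 0.004], [-0.015, 0.001, -1.0]]
wrist_force: [0.4, 0.4, 0.3]
width: 0.0002
gripper_force: 0.0
```

```bash
python3 -c "
from go import *
where()
t=catch_tcp(-24,.015); rel(*t,.101,-114)
p=snap('side')[0]; cv2.imwrite('pics/p2.png',p)"
```

```text
t 7.55 box [-0.1849 -0.1665] z 0.1857 yaw -114.1 F [0.4 0.4 0.3] q [-0.49 -0.24  2.08 -0.    1.32  1.44] w 0.0001624436558575766
[ 0.007  -0.0007  0.0846] [ 0.1  0.8 -0.1]
```

View pics/p2.png

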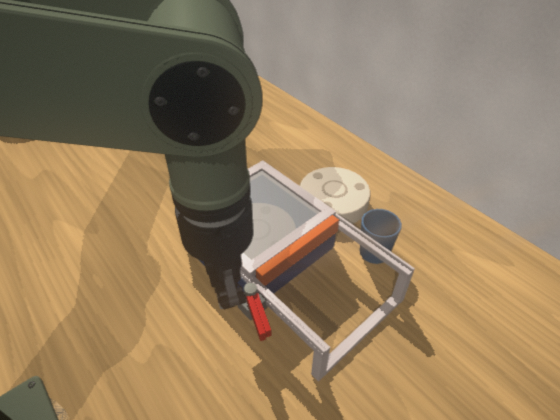

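The fingertips at about (232,300) stand outside the red catch, which runs from (250,290) to (264,335). I'll descend beside it.

Call:
step_arm --pt "0.002 0 0.03 0 0.8 0 0" --pt "0.002 0 0.06 0 0.8 0 0" --pt "0.002 0 0.078 0 0.8 0 0" --pt "0.002 0 0.085 0 0.8 0 0" --pt "0.002 0 0.085 0 0.8 0 0"

```text
time: 8.02
eef_pos: [0.3441, -0.0883, 0.0994]
eef_rot: [[0.937, -0.35, -0.005], [-0.35, -0.937, 0.0], [-0.005, 0.002, -1.0]]
wrist_force: [0.3, 0.4, 0.7]
width: 0.0
gripper_force: 0.0
```

```bash
python3 -c "
from go import *
where()
for a in (-24,-10,4,18,32,46,60,74,88):
  t=catch_tcp(a,.0); print(a,t.round(3),end=' '); rel(*t,.101,a-90)"
```

```text
t 8.02 box [-0.1859 -0.1666] z 0.0994 yaw -114.0 F [0.3 0.4 0.7] q [-0.49 -0.11  2.17 -0.    1.08  1.44] w 4.4055617493803896e-05
-24 [-0.166 -0.174] [ 0.0216 -0.001  -0.0017] [ 0.1  0.3 -0. ]
-10 [-0.154 -0.183] [ 0.0363  0.0023 -0.0017] [  0.1   0.3 -14. ]
4 [-0.14  -0.189] [ 0.0513  0.002  -0.0018] [  0.    0.3 -28. ]
18 [-0.125 -0.192] [ 0.0658 -0.0019 -0.0019] [ -0.    0.3 -42. ]
32 [-0.11 -0.19] [ 0.0789 -0.0092 -0.002 ] [ -0.    0.3 -56. ]
46 [-0.096 -0.185] [ 0.0899 -0.0195 -0.0021] [ -0.1   0.3 -70. ]
60 [-0.083 -0.177] [ 0.0981 -0.0321 -0.0021] [ -0.1   0.3 -84. ]
74 [-0.073 -0.166] [ 0.103  -0.0463 -0.0022] [ -0.2   0.3 -98. ]
88 [-0.066 -0.153] [ 0.1042 -0.0613 -0.0022] [  -0.2    0.3 -112. ]
```

Call:
step_arm --pt "0.01 0 -0.002 0 0.3 0 0" --pt "0.018 0 -0.002 0 0.3 0 0" --pt "0.022 0 -0.002 0 0.3 0 0" --pt "0.029 0.001 -0.002 0 0.3 -7 0" --pt "0.036 0.002 -0.002 0 0.3 -14 0" --pt "0.044 0.0025 -0.002 0 0.3 -21 0" --pt "0.051 0.002 -0.002 0 0.3 -28 0" --pt "0.0585 0.0005 -0.002 0 0.3 -35 0" --pt "0.066 -0.002 -0.002 0 0.3 -42 0" --pt "0.0725 -0.005 -0.002 0 0.3 -49 0" --pt "0.079 -0.009 -0.002 0 0.3 -56 0" --pt "0.0845 -0.014 -0.002 0 0.3 -63 0" --pt "0.09 -0.0195 -0.002 0 0.3 -70 0" --pt "0.09 -0.0195 -0.002 0 0.3 -70 0"

```text
time: 9.18
eef_pos: [0.4392, -0.1033, 0.1044]
eef_rot: [[0.648, 0.762, 0.006], [0.762, -0.648, -0.003], [0.002, 0.006, -1.0]]
wrist_force: [-1.0, -0.6, 0.6]
width: 0.0003
gripper_force: 0.0
```

```bash
python3 -c "
from go import *
where()
for a in (46,53,60,67,74,81,88,92):
  t=catch_tcp(a,.0); print(a,end=' '); rel(*t,.101,min(a,90)-90)
p=snap('side')[0]; cv2.imwrite('pics/p3.png',p)"
```

```text
t 9.18 box [-0.0919 -0.1873] z 0.1044 yaw -43.9 F [-1.  -0.6  0.6] q [-0.42  0.09  1.96  0.    1.08  0.28] w 0.0002691974946252475
46 [-0.0014 -0.0042  0.0033] [ 0.4 -0.1  0.1]
53 [ 0.0058 -0.002   0.0034] [ 0.4 -0.1 -6.9]
60 [ 0.0133 -0.0008  0.0034] [  0.4  -0.1 -13.9]
67 [ 0.0208 -0.0005  0.0034] [  0.4  -0.1 -20.9]
74 [ 0.0283 -0.0011  0.0034] [  0.4  -0.  -27.9]
81 [ 0.0357 -0.0026  0.0034] [  0.4  -0.  -34.9]
88 [ 0.0428 -0.0049  0.0034] [  0.4   0.  -41.9]
92 [ 0.0468 -0.0067  0.0034] [  0.4   0.  -43.9]
```

View pics/p3.png

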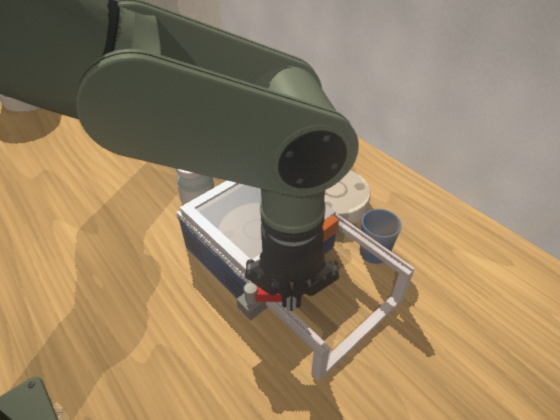

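The red catch at (268,296) has followed the fingertips in to about 46 degrees. I'll carry on round.

Call:
step_arm --pt "0.006 -0.002 0.002 0.4 0 -7 0" --pt "0.013 -0.001 0.002 0.4 0 -14 0" --pt "0.021 -0.001 0.002 0.4 0 -21 0" --pt "0.028 -0.001 0.002 0.4 0 -28 0" --pt "0.0355 -0.0025 0.002 0.4 0 -35 0" --pt "0.039 -0.004 0.002 0.4 0 -39 0" --pt "0.042 -0.005 0.002 0.4 0 -42 0" --pt "0.042 -0.005 0.002 0.4 0 -42 0"

```text
time: 9.9
eef_pos: [0.4611, -0.0677, 0.1019]
eef_rot: [[-0.024, 1.0, -0.001], [1.0, 0.024, 0.0], [0.0, -0.001, -1.0]]
wrist_force: [0.6, 0.2, -0.1]
width: 0.0004
gripper_force: 0.0
```

```bash
python3 -c "
from go import *
where()
for y in (-.151,-.149): rel(-.065,y,.102,0)"
```

```text
t 9.9 box [-0.0679 -0.1532] z 0.1019 yaw -2.1 F [ 0.6  0.2 -0.1] q [-0.33  0.13  1.92 -0.    1.09 -0.36] w 0.0003964325367903599
[ 0.0023  0.0028 -0.0001] [-0.1 -0.  -2.1]
[ 0.0043  0.0027 -0.0001] [-0.1 -0.  -2.1]
```

Call:
step_arm --pt "0.001 0 0 0 0 -1 0" --pt "0.002 0 0 0 0 -2 0" --pt "0.003 0 0 0 0 -2 0" --pt "0.003 0 0 0 0 -2 0"

```text
time: 10.23
eef_pos: [0.4609, -0.0656, 0.1018]
eef_rot: [[-0.059, 0.998, -0.001], [0.998, 0.059, -0.001], [-0.001, -0.001, -1.0]]
wrist_force: [0.5, -4.1, 0.3]
width: -0.0001
gripper_force: 1.8
```

Call:
step_arm --pt "0.0007 0 0 0 0 0 0" --pt "0.0014 0 0 0 0 0 0" --pt "0.002 0 0 0 0 0 0" --pt "0.002 0 0 0 0 0 0"

```text
time: 10.57
eef_pos: [0.461, -0.0654, 0.1018]
eef_rot: [[-0.06, 0.998, -0.001], [0.998, 0.06, -0.005], [-0.005, -0.001, -1.0]]
wrist_force: [1.4, -9.5, -0.5]
width: 0.0003
gripper_force: 4.8
```

Call:
step_arm --pt "0.0008 0 0 0 0 0 0" --pt "0.0015 0 0 0 0 0 0" --pt "0.0015 0 0 0 0 0 0" --pt "-0.006 0 0 0 0 0 0" --pt "-0.02 0 0 0 0 0 0" --pt "-0.045 0 0 0 0 0 0" --pt "-0.045 0 -0.04 0 0 0 0" --pt "-0.045 0 -0.08 0 0 0 0" --pt "-0.045 0 -0.12 0 0 0 0" --pt "-0.085 0 -0.14 0 0 0 0" --pt "-0.125 0 -0.14 0 0 0 0" --pt "-0.165 0 -0.14 0 0 0 0" --pt "-0.2 0 -0.14 0 0 0 0" --pt "-0.24 0 -0.14 0 0 0 0" --pt "-0.28 0 -0.14 0 0 0 0" --pt "-0.28 0 -0.14 0 0 0 0" --pt "-0.28 0 -0.14 0 0 0 0" --pt "-0.28 0 -0.14 0 0 0 0"

```text
time: 12.07
eef_pos: [0.477, -0.3412, 0.24]
eef_rot: [[-0.06, 0.998, -0.004], [0.998, 0.06, 0.004], [0.004, -0.004, -1.0]]
wrist_force: [-0.3, -0.0, 0.2]
width: -0.0001
gripper_force: 0.0
```

```bash
python3 -c "
from go import *
where()
import meas; p=meas.measure()[0]; cv2.imwrite('pics/p4.png',p)"
```

```text
t 12.07 box [-0.0688 -0.4271] z 0.24 yaw -0.1 F [-0.3 -0.   0.2] q [-0.77  0.23  1.5  -0.    1.42 -0.83] w -6.0058321872816865e-05
orange 579 medz 0.107 rect [526.5 -21.9] [177.4  15. ] 3.53 corners [[437.5, -19.899999618530273], [438.3999938964844, -34.900001525878906], [615.5, -24.0], [614.5, -8.899999618530273]]
red 257 medz 0.115 rect [446.2 -45.8] [63.2 17.4] 3.84 corners [[414.0, -39.20000076293945], [415.20001220703125, -56.599998474121094], [478.29998779296875, -52.400001525878906], [477.1000061035156, -35.0]]
```

View pics/p4.png

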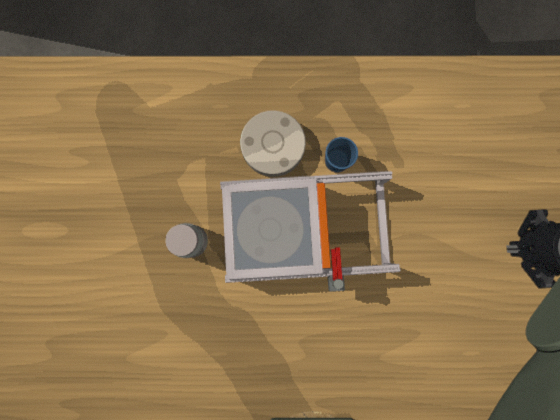

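The cover is shut, with the bar at (323,225). The catch at (337,263) lies parallel to the bar at the hard stop: 3.84° against 3.53° for the bar. The hand is clear and the other objects haven't moved.

```bash
python3 -c "
from rig import *
print(finish_job())"
```

```text
the job is handed in; nothing more can be done
None
```

The cover is fully shut, the red catch lies straight across behind its orange bar, nothing else was moved, and the job was handed in at about 12 s with the hand clear.

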